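Find the figure case with the loaded lid and hold it open

TASK

Two look-alike figure cases stand side by side on a board on the gaming table; one has its metal army stuck under the lid, so that lid is clearly heavier. Feel which it is by raising the lids a little (never raise the light one more than 15 degrees, and lower a lid gently, do not drop it), then open the heavy lid to 60 degrees and hold it there with the gripper so that the player can pick figures off it: the program finishes while holding the lid steady, within about 5 degrees. Leave the other lid shut and everything else on the table where it is.

Things in the scene. Friction and masses are not known exactly. Their poses are not given: they have to be found in the camera images.
- lid_a (a joint): hinge of one of the two lids (it may be on the left or the right case): a wine-red plate 160 x 180 (along the hinge) x 10 mm, hinged at its case's far rim. 0 = shut, grows as the front edge rises, rad; 1.047 is 60 degrees, a stop at 1.4. Let go, it falls shut. One lid weighs about 0.2 kg, the other about 0.8 kg: near shut about 1 N against 5 N of lift at the knob.
- lid_b (a joint): hinge of one of the two lids (it may be on the left or the right case): a wine-red plate 160 x 180 (along the hinge) x 10 mm, hinged at its case's far rim. 0 = shut, grows as the front edge rises, rad; 1.047 is 60 degrees, a stop at 1.4. Let go, it falls shut. One lid weighs about 0.2 kg, the other about 0.8 kg: near shut about 1 N against 5 N of lift at the knob.
- knob_left (a point): where the centre of the left lid's brass knob is while shut (fixed point). Knob: drum 24 mm in diameter, 26 mm long, axis parallel to the hinge; pinched on its flat ends (fingers closing along the hinge) it can turn between the pads. 32 mm above the lid's face, 30 mm behind its front edge; shut, 130 mm in front of the hinge line, 42 mm above it. Neck 18 x 12 mm.
- hinge_left (a point): middle of the hinge line of the left case (as seen from the robot; dark grey, 160 mm front to back, 180 mm wide, 90 mm high, fixed on a wooden board 12 mm thick that carries both cases side by side), at the top of its far rim, 102 mm above the table. Fixed point. Axes: y along the hinge, -x towards the case's front (the lid's free edge), z up.
- knob_right (a point): where the centre of the right lid's brass knob is while shut (fixed point). Knob: drum 24 mm in diameter, 26 mm long, axis parallel to the hinge; pinched on its flat ends (fingers closing along the hinge) it can turn between the pads. 32 mm above the lid's face, 30 mm behind its front edge; shut, 130 mm in front of the hinge line, 42 mm above it. Neck 18 x 12 mm.
- hinge_right (a point): middle of the hinge line of the right case (as seen from the robot; dark grey, 160 mm front to back, 180 mm wide, 90 mm high, fixed on a wooden board 12 mm thick that carries both cases side by side), at the top of its far rim, 102 mm above the table. Fixed point. Axes: y along the hinge, -x towards the case's front (the lid's free edge), z up.
- champion: copper-coloured miniature on a round base, 32 mm across, 60 mm tall, loose bystander in front of the cases; origin at the centre of its underside
- raider: green miniature on a round base, 32 mm across, 60 mm tall, loose bystander near the cases; origin at the centre of its underside
- die_red: red 16 mm die, loose bystander; origin at the centre of its underside
- die_blue: blue 16 mm die, loose bystander; origin at the centre of its underside
- coffee_cup: salmon takeaway cup with white lid, 86 mm across, 114 mm tall, loose bystander near the cases; origin at the centre of its underside
- paint_pot: small white bottle with green cap, 36 mm across, 75 mm tall, loose bystander at the left; origin at the centre of its underside
- deck_box: yellow box 75 x 95 x 68 mm, loose bystander at the right; origin at the centre of its underside
- dice_cup: dark wooden open cup, 76 mm across, 85 mm tall, loose bystander near the cases; origin at the centre of its underside

How it is judged:
By the outcome, as a careful person would: the job done as asked, in the order asked, and still so for the second after the job is handed in, while the arm keeps its last pose, push and grip.
It also fails if it takes over 72 s, if anything falls off the work surface, if the arm or the gripper's body presses on something with over 40 N, if the wrist force passes 120 N, or if a joint passes its speed limit or range.

ROBOT

A 6-joint arm with a two-finger parallel gripper is mounted at the origin on the work surface. World frame = base frame: x ahead of the robot, y to its left, z up, the work surface at z = 0. Lengths are in mm, angles in rad, forces in N, time in s.
With the tool pointing down it reaches from about 275 to 975 mm from the base axis. Payload 8.4 kg.
Tool frame: the origin (TCP) lies where the fingers leave the gripper's body, on its centre line; the fingertips stand 88 mm ahead of it and the grasp point (between the pads) lies 69 mm ahead of it; z points along the fingers, y is the direction in which the jaws open and shut (so a half turn about z gives the same grasp; the last joint's range is limited). The gripper opens to 92 mm and grips with 3 to 60 N. Pads are 20 mm wide; open, the fingers measure 128 mm over their backs; the gripper's body (75 mm by 189 mm) begins 69 mm behind the grasp point.
Start: joints at [-1.166, 0.353, 1.633, -0, 1.155, -0.002], TCP at [247.294, -573.998, 302.683] pointing down, gripper open.
Joint ranges: [-2.63, 2.63], [-0.92, 2.1], [0.06, 2.66], [-1.3, 4.44], [0, 2.69], [-3.02, 3.02]. Speed limits (rad/s): [2.22, 2.22, 2.79, 3.14, 3.14, 3.14].

INTERFACE

Orientations are given as a rotation vector (axis times angle).
In Python, from cell import * gives the robot as it stands.
- The arm moves only by the tool apply_moves, never from a script. Its argument "commands" is a list of rows, each an object of numbers: "dx", "dy", "dz": the shift along the tool's x, y, z in mm; "wx", "wy", "wz": the turn, a rotation vector about the tool's x, y, z in rad; "hand": the opening, from 0 (shut) to 1 (fully open). In form: [{"dx": .., "dy": .., "dz": .., "wx": .., "wy": .., "wz": .., "hand": ..}, ...]. A call has 1 to 12 rows; each row is the pose to reach, as a shift and turn from the pose measured when the call began, along the tool's axes at that moment; what a row does not reach only later rows make up. A row lasts 1/8 s, in which the tool goes at most 62.5 mm and 10.7 degrees, less where a joint would pass 70% of its speed; a pose out of reach is approached as far as the arm can. A call with a gripper value outside its range is refused whole. The fingers move at their own pace and stop on an object; "grip_force" is the grip in N (left out, the last holds). Time passes only in rows, so rows that repeat a pose let the fingers close. It gives the time, the measured TCP pose, the force and the opening at its end, in the units of the state.
- get_state(): the state, without advancing time (a new reading comes with each control period).
- get_image(name): name is "scene" or "top" or "wrist"; returns a dict with "frame" (384x512x3 uint8, red, green, blue), "range_z" (384x512 float32, mm along the optical axis (not along the pixel's ray), 0 where there is no reading), "intrinsics" (3x3 intrinsics, pixels), "world_from_camera" (4x4, takes a point from camera to world coordinates). Camera axes: x right, y down, z forward; pixel columns grow to the right and rows downward; lengths in mm; the calibration is good to about 2 mm. A picture is of the moment at which its call begins.
- hand_in(): hands the job in, once; it reports no verdict.
The state is a dict: "time_s": time; "joints": joint angles; "qd": joint speeds; "joint_efforts": joint torques, N m; "eef_pos": TCP position; "tool_rot": TCP orientation; "ft_force": force on the tool from outside, world axes, zero at the start; "wrist_torque": the same for the moment, N m; "finger_gap": opening from 0.0 (shut) to 1.0 (fully open).
Only numpy, scipy, OpenCV 4.12 (cv2) and the standard library are available. Lean on these libraries where they do the work, as an engineer would, in place of code of your own. Each camera call takes 0.05 s, during which the arm holds its last target.

## Working session

There is one attempt and no reset: what is moved stays moved. The work goes in short steps, Python scripts to look and compute and a tool call to move; the robot and the scene stay as the last step left them, time stands still between calls to the robot, and variables do not carry over. Pictures are saved under pics/ and viewed, and the job is handed in when it is done.

Besides the shell and the picture viewer there is one more tool, called by a JSON object that holds its "name" and its "arguments". apply_moves: Moves the arm, as the interface text tells. Its arguments: {"type":"object","properties":{"commands":{"type":"array"},"grip_force":{"type":"number"}},"required":["commands"]}

```bash
mkdir -p pics; ls; python3 - <<'E'
from cell import *
import cv2,numpy as np
s=get_state();print(s)
for n in ["scene","top","wrist"]:
    im=get_image(n);cv2.imwrite(f"pics/{n}0.png",im["frame"][:,:,::-1]);np.savez(f"pics/{n}0.npz",**im)
    print(n,im["intrinsics"].tolist(),im["world_from_camera"].round(3).tolist())
E
```

```text
pics
{'time_s': 0.0, 'joints': array([-1.16641791e+00,  3.53638170e-01,  1.63408982e+00, -8.75954707e-06,
        1.15516781e+00, -2.41923174e-03]), 'qd': array([ 0.00144817,  0.0005077 ,  0.00086078, -0.00037245, -0.00137533,
        0.00067256]), 'joint_efforts': array([ 1.86620106e-03, -5.93837178e+01, -3.34210074e+01,  6.97639352e-02,
        2.35204148e-02, -1.44872397e-04]), 'eef_pos': array([ 247.14517046, -573.68376577,  301.98879397]), 'tool_rot': array([-3.07558066e+00, -6.34347192e-01,  4.20797612e-04]), 'ft_force': array([ 0.82497272, -0.00710904,  0.12316911]), 'wrist_torque': array([ 0.00358898,  0.0125802 , -0.0054272 ]), 'finger_gap': 1.0014056551206043}
scene [[499.8838715567064, 0.0, 260.017170497112], [0.0, 499.8838715567064, 190.81616772535716], [0.0, 0.0, 1.0]] [[-0.752, 0.511, -0.417, 1176.149], [0.659, 0.58, -0.479, 694.314], [-0.003, -0.635, -0.773, 1229.342], [0.0, 0.0, 0.0, 1.0]]
top [[385.8189469804126, 0.0, 259.8717407922466], [0.0, 385.8189469804126, 187.7364634066705], [0.0, 0.0, 1.0]] [[0.014, -0.987, 0.158, 331.831], [-1.0, -0.018, -0.023, 16.875], [0.026, -0.158, -0.987, 1480.985], [0.0, 0.0, 0.0, 1.0]]
wrist [[298.6399622232456, 0.0, 257.7261348615045], [0.0, 298.6399622232456, 190.3467509201313], [0.0, 0.0, 1.0]] [[0.396, -0.89, -0.225, 310.127], [-0.918, -0.384, -0.096, -546.151], [-0.001, 0.245, -0.97, 385.74], [0.0, 0.0, 0.0, 1.0]]
```

View pics/scene0.png

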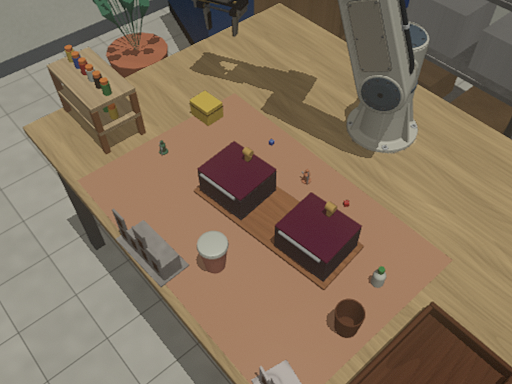

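View pics/top0.png

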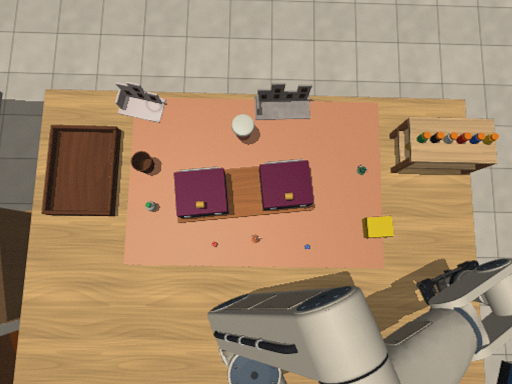

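The scene view looks from behind the cases: lids at about (237,180) and (318,230), knobs at (248,154) and (330,208). In the top view (x up, y left), the left lid is at (201,192) with its knob at (200,205), and the right lid is at (287,185) with its knob at (290,196). Next I measure both.

```bash
cat > h.py <<'E'
import numpy as np,cv2
def cloud(im):
    K=im["intrinsics"];T=im["world_from_camera"];z=im["range_z"].astype(float)
    v,u=np.mgrid[:z.shape[0],:z.shape[1]]
    P=np.stack([(u-K[0,2])/K[0,0]*z,(v-K[1,2])/K[1,1]*z,z],-1)
    return P@T[:3,:3].T+T[:3,3]
def comps(m,amin):
    n,l,s,c=cv2.connectedComponentsWithStats(m.astype(np.uint8))
    return [(l==i,s[i],c[i]) for i in range(1,n) if s[i,4]>=amin]
E
python3 - <<'E'
from h import *
for n in ["top","scene"]:
    im=dict(np.load(f"pics/{n}0.npz"));W=cloud(im);hsv=cv2.cvtColor(im["frame"],cv2.COLOR_RGB2HSV)
    H,S,V=hsv[...,0],hsv[...,1],hsv[...,2]
    wine=((H>155)&(S>110)&(V<130)&(im["range_z"]>0)&(np.abs(W[...,2]-112)<12))
    for m,s,c in comps(wine,300):
        p=W[m];r=cv2.minAreaRect(p[:,:2].astype(np.float32))
        print(n,"lid",c.round(1),s,"z",np.median(p[:,2]).round(1),"rect",r,cv2.boxPoints(r).round(1).tolist())
    g=((H>12)&(H<28)&(S>110)&(W[...,2]>125)&(W[...,2]<175)&(W[...,0]>300)&(W[...,0]<700)&(abs(W[...,1])<450))
    for m,s,c in comps(g,15):
        p=W[m];print(n,"knob",c.round(1),s,p.mean(0).round(1),p.min(0).round(1),p.max(0).round(1))
    # all other objects above the table
    o=(W[...,2]>8)&(W[...,0]>250)&(W[...,0]<850)&(abs(W[...,1])<520)&(im["range_z"]>0)
    for m,s,c in comps(o,8):
        p=W[m];print(n,"obj",c.round(0),s[4],p.min(0).round(0),p.max(0).round(0),im["frame"][m].mean(0).round(0))
E
```

```text
top lid [285.6 183.6] [ 260  161   53   47 2059] z 113.7 rect ((567.9791259765625, -108.51789093017578), (157.19712829589844, 179.99346923828125), 6.356589317321777) [[479.8999938964844, -27.799999237060547], [499.79998779296875, -206.6999969482422], [656.0999755859375, -189.3000030517578], [636.0999755859375, -10.399999618530273]]
top lid [200.  191.5] [ 174  168   53   48 2097] z 113.6 rect ((533.4855346679688, 198.57005310058594), (156.79380798339844, 177.22181701660156), 6.3039751052856445) [[445.79998779296875, 278.0], [465.29998779296875, 101.9000015258789], [621.0999755859375, 119.0999984741211], [601.7000122070312, 295.29998779296875]]
top knob [288.3 195.7] [285 193   8   7  47] [ 518.3 -113.4  155. ] [ 508.2 -126.5  142. ] [ 528.4 -101.4  165. ]
top knob [199.6 203.9] [196 201   8   7  53] [484.1 192.9 154. ] [473.6 181.1 141.9] [495.8 205.2 163.8]
top obj [242. 126.] 451 [746.  13.  11.] [827.  95. 123.] [190. 183. 165.]
top obj [142. 161.] 336 [612. 388.   8.] [707. 460.  93.] [63. 41. 29.]
top obj [242. 190.] 6833 [ 430. -219.    8.] [685. 319. 165.] [120.  64.  66.]
top
[... 1641 characters left out ...]
ne obj [207. 107.] 784 [ 343. -509.    8.] [ 466. -405.   78.] [146. 125.  61.]
scene obj [272. 141.] 30 [ 334. -213.    8.] [ 355. -189.   22.] [ 88.  90. 117.]
scene obj [163. 147.] 71 [ 620. -447.    8.] [ 662. -395.   67.] [81. 87. 68.]
scene obj [280. 214.] 11186 [ 382. -286.    8.] [678. 314. 163.] [91. 57. 53.]
scene obj [307. 176.] 88 [359. -19.   8.] [388.  18.  66.] [127.  93.  72.]
scene obj [346. 202.] 31 [344. 142.   9.] [361. 160.  22.] [147.  71.  60.]
scene obj [213. 250.] 1013 [704. -47.   8.] [830.  98. 124.] [148. 139. 125.]
scene obj [379. 276.] 237 [475. 376.   9.] [507. 411.  81.] [116. 120. 101.]
scene obj [349. 316.] 862 [611. 387.   8.] [686. 461.  92.] [73. 50. 36.]
```

```bash
cat >> h.py <<'E'
from scipy.spatial.transform import Rotation as Rn
YAW=0.1125
def Rt(tilt=0.0,yaw=YAW):  # tool x = case x, y = -hinge, z down; tilt>0 follows the opening lid
    x=np.array([np.cos(yaw),np.sin(yaw),0]);z=np.array([0,0,-1.]);R=np.stack([x,np.cross(z,x),z],1)
    h=np.array([-np.sin(yaw),np.cos(yaw),0])
    return Rn.from_rotvec(h*tilt).as_matrix()@R
def row(s,grasp,R):
    p=np.asarray(grasp)-69*R[:,2]; R0=Rn.from_rotvec(s["tool_rot"]).as_matrix()
    return (R0.T@(p-s["eef_pos"])).round(1).tolist(),Rn.from_matrix(R0.T@R).as_rotvec().round(4).tolist()
def gp(s):
    return s["eef_pos"]+69*Rn.from_rotvec(s["tool_rot"]).as_matrix()[:,2]
HR=np.array([649.2,-98.6,102.]);HL=np.array([614.3,208.3,102.])
def knob(H,th):
    a=np.arctan2(42,130)+th;r=np.hypot(42,130)
    return H+np.array([-r*np.cos(a)*np.cos(YAW),-r*np.cos(a)*np.sin(YAW),r*np.sin(a)])
E
python3 - <<'E'
from h import *; from cell import *
s=get_state();k=knob(HR,0);print(k,knob(HL,0));print(row(s,k+[0,0,65],Rt()))
E
```

```text
[ 520.02178897 -113.19416991  144.        ] [485.12178897 193.70583009 144.        ]
([432.8, -315.0, 24.5], [-0.001, 0.0002, 0.2943])
```

{"name": "apply_moves", "arguments": {"commands": [{"dx": 36,"dy": -26,"dz": 2,"wz": 0.025,"hand": 1},{"dx": 72,"dy": -52,"dz": 4,"wz": 0.05,"hand": 1},{"dx": 108,"dy": -79,"dz": 6,"wz": 0.075,"hand": 1},{"dx": 144,"dy": -105,"dz": 8,"wz": 0.1,"hand": 1},{"dx": 180,"dy": -131,"dz": 10,"wz": 0.125,"hand": 1},{"dx": 216,"dy": -157,"dz": 12,"wz": 0.15,"hand": 1},{"dx": 252,"dy": -184,"dz": 14,"wz": 0.175,"hand": 1},{"dx": 289,"dy": -210,"dz": 16,"wz": 0.2,"hand": 1},{"dx": 325,"dy": -236,"dz": 18,"wz": 0.225,"hand": 1},{"dx": 361,"dy": -262,"dz": 20,"wz": 0.25,"hand": 1},{"dx": 397,"dy": -289,"dz": 22,"wz": 0.275,"hand": 1},{"dx": 433,"dy": -315,"dz": 24,"wz": 0.294,"hand": 1}]}}

```text
invalid input
```

```bash
python3 - <<'E'
from h import *; from cell import *
s=get_state();print(s["time_s"],s["eef_pos"],gp(s),s["ft_force"],s["qd"].round(3));k=knob(HR,0);print(row(s,k+[0,0,65],Rt()))
im=get_image("wrist");cv2.imwrite("pics/w1.png",im["frame"][:,:,::-1]);np.savez("pics/w1.npz",**im)
s=get_state();print(s["time_s"],gp(s),s["ft_force"],s["qd"].round(3))
E
```

```text
0.15 [ 247.19282945 -573.75767654  302.16407918] [ 247.1646185  -573.69320552  233.16411506] [-0.13895611  0.00062872 -0.07845985] [-0.001 -0.002 -0.001 -0.001 -0.001  0.001]
([432.8, -315.0, 24.5], [-0.001, 0.0002, 0.2943])
0.2 [ 247.18549854 -573.73430791  233.222371  ] [0.07049285 0.28902875 0.42923135] [-0.001 -0.003 -0.003 -0.001  0.    -0.   ]
```

View pics/w1.png

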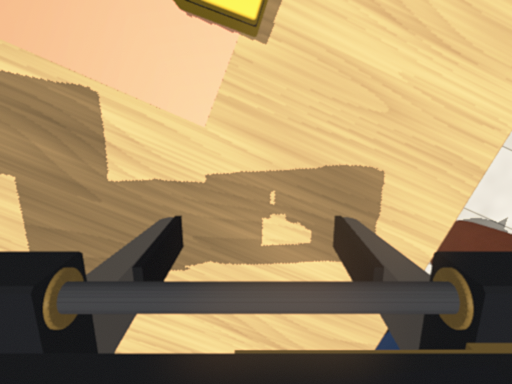

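The call was refused and the arm did not move; the wrist picture shows only table between the fingers (tips around (180,220) and (335,220)). I'll resend with every key in each row.

{"name": "apply_moves", "arguments": {"commands": [{"dx": 36,"dy": -26,"dz": 2,"wx": 0,"wy": 0,"wz": 0.025,"hand": 1},{"dx": 72,"dy": -52,"dz": 4,"wx": 0,"wy": 0,"wz": 0.05,"hand": 1},{"dx": 108,"dy": -79,"dz": 6,"wx": 0,"wy": 0,"wz": 0.075,"hand": 1},{"dx": 144,"dy": -105,"dz": 8,"wx": 0,"wy": 0,"wz": 0.1,"hand": 1},{"dx": 180,"dy": -131,"dz": 10,"wx": 0,"wy": 0,"wz": 0.125,"hand": 1},{"dx": 216,"dy": -157,"dz": 12,"wx": 0,"wy": 0,"wz": 0.15,"hand": 1},{"dx": 252,"dy": -184,"dz": 14,"wx": 0,"wy": 0,"wz": 0.175,"hand": 1},{"dx": 289,"dy": -210,"dz": 16,"wx": 0,"wy": 0,"wz": 0.2,"hand": 1},{"dx": 325,"dy": -236,"dz": 18,"wx": 0,"wy": 0,"wz": 0.225,"hand": 1},{"dx": 361,"dy": -262,"dz": 20,"wx": 0,"wy": 0,"wz": 0.25,"hand": 1},{"dx": 397,"dy": -289,"dz": 22,"wx": 0,"wy": 0,"wz": 0.275,"hand": 1},{"dx": 433,"dy": -315,"dz": 24,"wx": 0,"wy": 0,"wz": 0.294,"hand": 1}], "grip_force": 15}}

```text
time_s: 1.7
eef_pos: [520.8, -111.7, 278.4]
tool_rot: [-3.136, -0.176, 0.0]
ft_force: [-0.0, -0.5, 0.0]
finger_gap: 1.002
```

```bash
python3 - <<'E'
from h import *; from cell import *
s=get_state();print(s["time_s"],s["eef_pos"],gp(s),s["ft_force"],s["qd"].round(3));k=knob(HR,0);print(row(s,k+[0,0,65],Rt()))
im=get_image("wrist");cv2.imwrite("pics/w2.png",im["frame"][:,:,::-1]);np.savez("pics/w2.npz",**im)
s=get_state();print(s["time_s"],gp(s),s["ft_force"],s["qd"].round(3))
E
```

```text
1.7 [ 520.77778803 -111.7478542   278.43770067] [ 520.75614342 -111.69588939  209.43772363] [-0.01184933 -0.49929911  0.00795638] [ 0.647  0.174 -0.193 -0.002  0.012  0.79 ]
([-0.9, 1.4, 0.4], [-0.0008, 0.0002, -0.0003])
1.75 [ 523.0157065  -108.26090779  209.35115723] [1.20282036 2.40447091 0.03586738] [-0.066 -0.018  0.025 -0.019  0.004 -0.145]
```

View pics/w2.png

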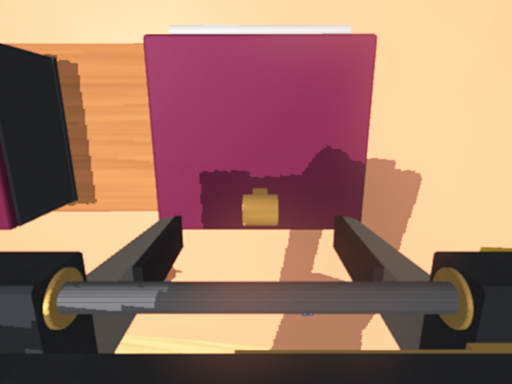

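The right lid lies squared up in the wrist view. Its knob is at (260,208), between the fingertips at (180,220) and (337,220). I'll measure the knob from this view as a second check.

```bash
cat >> h.py <<'E'
def wknob(im):
    W=cloud(im);hsv=cv2.cvtColor(im["frame"],cv2.COLOR_RGB2HSV);H,S,V=hsv[...,0],hsv[...,1],hsv[...,2]
    g=(H>12)&(H<28)&(S>110)&(W[...,2]>120)&(W[...,2]<300)&(W[...,0]>300)&(W[...,0]<700)&(im["range_z"]>0)
    out=[]
    for m,s,c in comps(g,150):
        p=W[m];t=p[p[:,2]>p[:,2].max()-5]
        ax=np.array([np.cos(YAW),np.sin(YAW)]);hy=np.array([-ax[1],ax[0]])
        out.append((c.round(1),s[4],p.mean(0).round(1),"top",t.mean(0).round(1),"zmax",p[:,2].max().round(1),"ext x",(p[:,:2]@ax).min().round(1),(p[:,:2]@ax).max().round(1),"y",(p[:,:2]@hy).min().round(1),(p[:,:2]@hy).max().round(1)))
    return out
E
python3 - <<'E'
from h import *; from cell import *
im=get_image("wrist");cv2.imwrite("pics/w3.png",im["frame"][:,:,::-1])
for o in wknob(im):print(o)
ax=np.array([np.cos(YAW),np.sin(YAW)]);k=knob(HR,0);print("pred x,y",k[:2]@ax,k[:2]@np.array([-ax[1],ax[0]]))
W=cloud(im);hsv=cv2.cvtColor(im["frame"],cv2.COLOR_RGB2HSV)
m=(hsv[...,0]>155)&(hsv[...,1]>100)&(abs(W[...,2]-112)<8)&(W[...,1]<20)&(im["range_z"]>0)
for m2,s,c in comps(m,3000):
    r=cv2.minAreaRect(W[m2][:,:2].astype(np.float32));print(r,np.median(W[m2][:,2]))
s=get_state();print(s["time_s"],gp(s),s["ft_force"],s["qd"].round(3));print(row(s,k,Rt()))
E
```

```text
(array([264.3, 212.1]), np.int32(1155), array([ 523.2, -112.4,  153.8]), 'top', array([ 520.8, -112.6,  157.2]), 'zmax', np.float64(159.8), 'ext x', np.float64(494.2), np.float64(516.3), 'y', np.float64(-183.3), np.float64(-157.6))
(array([ 61.8, 293.8]), np.int32(880), array([542.1, -56.2, 295.6]), 'top', array([541.4, -56.3, 297.9]), 'zmax', np.float64(300.0), 'ext x', np.float64(522.2), np.float64(538.2), 'y', np.float64(-118.2), np.float64(-114.5))
(array([453.8, 293.8]), np.int32(910), array([ 553.2, -153.9,  295.6]), 'top', array([ 552.5, -154. ,  297.9]), 'zmax', np.float64(300.0), 'ext x', np.float64(523.0), np.float64(538.9), 'y', np.float64(-217.1), np.float64(-213.9))
pred x,y 504.02699574938777 -170.8577439304579
((570.1912231445312, -106.93305969238281), (157.48915100097656, 177.8569793701172), 6.556569576263428) 114.22919987175467
1.8 [ 521.77271401 -110.22206084  209.31209913] [-0.15692547 -0.0237084   0.66026032] [-0.059 -0.016  0.023 -0.027  0.01  -0.083]
([-2.1, 2.7, 65.3], [-0.0015, -0.0005, 0.0028])
```

Wrist measurement agrees with the top and scene views to within 1 mm. Descending and gripping.

{"name": "apply_moves", "arguments": {"commands": [{"dx": -2,"dy": 2.7,"dz": 10,"wx": 0,"wy": 0,"wz": 0.002,"hand": 1},{"dx": -2,"dy": 2.7,"dz": 25,"wx": 0,"wy": 0,"wz": 0.002,"hand": 1},{"dx": -2,"dy": 2.7,"dz": 40,"wx": 0,"wy": 0,"wz": 0.002,"hand": 1},{"dx": -2,"dy": 2.7,"dz": 52,"wx": 0,"wy": 0,"wz": 0.002,"hand": 0.8},{"dx": -2,"dy": 2.7,"dz": 60,"wx": 0,"wy": 0,"wz": 0.002,"hand": 0.7},{"dx": -2,"dy": 2.7,"dz": 65,"wx": 0,"wy": 0,"wz": 0.002,"hand": 0.6},{"dx": -2,"dy": 2.7,"dz": 65,"wx": 0,"wy": 0,"wz": 0.002,"hand": 0.5},{"dx": -2,"dy": 2.7,"dz": 65,"wx": 0,"wy": 0,"wz": 0.002,"hand": 0.4}], "grip_force": 15}}

```text
time_s: 2.8
eef_pos: [520.3, -113.1, 213.7]
tool_rot: [-3.135, -0.178, -0.002]
ft_force: [0.4, 0.0, 0.4]
finger_gap: 0.476
```

```bash
python3 - <<'E'
from h import *; from cell import *
s=get_state();print(s["time_s"],gp(s),s["ft_force"],s["qd"].round(3),s["finger_gap"]);print(row(s,knob(HR,0),Rt()))
E
```

```text
2.8 [ 520.41300894 -113.0387727   144.67930651] [0.41895933 0.00297536 0.38751632] [ 0.001 -0.003 -0.     0.     0.     0.   ] 0.47634485666844495
([-0.3, 0.0, 0.7], [-0.0013, -0.0011, 0.001])
```

{"name": "apply_moves", "arguments": {"commands": [{"dx": 0,"dy": 0,"dz": 0,"wx": 0,"wy": 0,"wz": 0,"hand": 0.3},{"dx": 0,"dy": 0,"dz": 0,"wx": 0,"wy": 0,"wz": 0,"hand": 0.1},{"dx": 0,"dy": 0,"dz": 0,"wx": 0,"wy": 0,"wz": 0,"hand": 0},{"dx": 0,"dy": 0,"dz": 0,"wx": 0,"wy": 0,"wz": 0,"hand": 0},{"dx": 0,"dy": 0,"dz": 0,"wx": 0,"wy": 0,"wz": 0,"hand": 0}], "grip_force": 15}}

```text
time_s: 3.42
eef_pos: [520.5, -113.3, 214.0]
tool_rot: [-3.136, -0.178, -0.002]
ft_force: [-0.4, -2.5, 4.8]
finger_gap: 0.281
```

```bash
python3 - <<'E'
from h import *; from cell import *
s=get_state();print(s["time_s"],gp(s),s["ft_force"],s["wrist_torque"],s["finger_gap"]);print(s["joint_efforts"].round(2))
d=np.radians([2,4,5])
for t in d: print(row(s,gp(s)+knob(HR,t)-knob(HR,0),Rt(t)))
for t in d: print(row(s,gp(s)+knob(HR,t)-knob(HR,0),Rt(0)))
E
```

```text
3.425 [ 520.64219703 -113.25386179  144.95859694] [-0.43747957 -2.52642704  4.76051643] [-0.42518187  0.11244211  0.00703833] 0.28098047742029714
[ 1.370e+00 -4.858e+01 -2.610e+01  7.500e-01 -7.000e-02 -1.000e-02]
([4.1, -0.1, -4.5], [-0.0009, -0.0365, 0.0011])
([8.2, -0.1, -8.8], [-0.0009, -0.0714, 0.0011])
([10.3, -0.1, -10.9], [-0.0009, -0.0888, 0.0011])
([1.7, -0.1, -4.5], [-0.0009, -0.0016, 0.001])
([3.4, -0.1, -9.0], [-0.0009, -0.0016, 0.001])
([4.3, -0.1, -11.2], [-0.0009, -0.0016, 0.001])
```

{"name": "apply_moves", "arguments": {"commands": [{"dx": 2,"dy": 0,"dz": -2.2,"wx": 0,"wy": -0.018,"wz": 0,"hand": 0},{"dx": 4.1,"dy": 0,"dz": -4.5,"wx": 0,"wy": -0.0365,"wz": 0,"hand": 0},{"dx": 6.2,"dy": 0,"dz": -6.6,"wx": 0,"wy": -0.054,"wz": 0,"hand": 0},{"dx": 8.2,"dy": 0,"dz": -8.8,"wx": 0,"wy": -0.071,"wz": 0,"hand": 0},{"dx": 8.2,"dy": 0,"dz": -8.8,"wx": 0,"wy": -0.071,"wz": 0,"hand": 0},{"dx": 8.2,"dy": 0,"dz": -8.8,"wx": 0,"wy": -0.071,"wz": 0,"hand": 0},{"dx": 8.2,"dy": 0,"dz": -8.8,"wx": 0,"wy": -0.071,"wz": 0,"hand": 0},{"dx": 8.2,"dy": 0,"dz": -8.8,"wx": 0,"wy": -0.071,"wz": 0,"hand": 0}], "grip_force": 15}}

```text
time_s: 4.42
eef_pos: [528.7, -112.4, 222.8]
tool_rot: [3.132, 0.178, -0.108]
ft_force: [1.9, -3.3, -5.4]
finger_gap: 0.281
```

```bash
python3 - <<'E'
from h import *; from cell import *
s=get_state();print(s["time_s"],gp(s),s["ft_force"],s["wrist_torque"],s["finger_gap"]);print(s["joint_efforts"].round(2))
im=get_image("wrist");cv2.imwrite("pics/w4.png",im["frame"][:,:,::-1])
s=get_state();print(s["time_s"],gp(s),s["ft_force"],s["wrist_torque"],s["finger_gap"])
W=cloud(im);hsv=cv2.cvtColor(im["frame"],cv2.COLOR_RGB2HSV)
m=(hsv[...,0]>155)&(hsv[...,1]>100)&(abs(W[...,2]-115)<14)&(W[...,1]<20)&(im["range_z"]>0)
for m2,ss,c in comps(m,3000):
    p=W[m2];A=np.c_[p[:,0]*np.cos(YAW)+p[:,1]*np.sin(YAW),np.ones(len(p))];print("lid angle deg",np.degrees(np.arctan(-np.linalg.lstsq(A,p[:,2],rcond=None)[0][0])),len(p))
E
```

```text
4.425 [ 523.91259503 -112.87742403  153.95268177] [ 1.87237905 -3.25817721 -5.40352871] [-0.50168976 -0.29624297  0.02005489] 0.280932153088958
[ 1.340e+00 -5.609e+01 -2.901e+01  6.700e-01  1.000e+00 -1.000e-02]
4.475 [ 523.88271217 -112.90005284  153.91562738] [ 0.97865131 -2.53106373 -5.09776515] [-0.49464633 -0.32346531  0.05310862] 0.2797252653689929
lid angle deg 4.057753298353647 68568
```

View pics/w4.png

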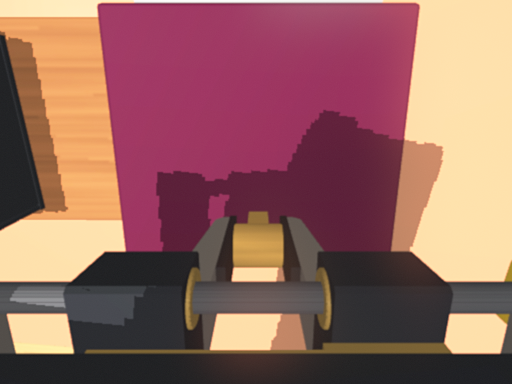

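The right lid is up by 4° and held, with the knob pinched at (258,245); the wrist reads about −5.2 N. Only one lid has been felt so far, so I'll lower it gently and feel the left one to compare.

```bash
python3 - <<'E'
from h import *; from cell import *
s=get_state()
for t in np.radians([3,2,1,0.]): print(row(s,np.array([520.6,-113.2,144.7])+knob(HR,t)-knob(HR,0),Rt(t)))
E
```

```text
([-1.9, -0.1, 2.5], [-0.0009, 0.017, 0.001])
([-3.8, -0.1, 4.9], [-0.0009, 0.0344, 0.001])
([-5.6, -0.1, 7.2], [-0.0009, 0.0519, 0.001])
([-7.4, -0.1, 9.6], [-0.0009, 0.0693, 0.001])
```

{"name": "apply_moves", "arguments": {"commands": [{"dx": -1,"dy": 0,"dz": 1.3,"wx": 0,"wy": 0.009,"wz": 0,"hand": 0},{"dx": -1.9,"dy": 0,"dz": 2.5,"wx": 0,"wy": 0.017,"wz": 0,"hand": 0},{"dx": -2.9,"dy": 0,"dz": 3.7,"wx": 0,"wy": 0.026,"wz": 0,"hand": 0},{"dx": -3.8,"dy": 0,"dz": 4.9,"wx": 0,"wy": 0.034,"wz": 0,"hand": 0},{"dx": -4.7,"dy": 0,"dz": 6,"wx": 0,"wy": 0.043,"wz": 0,"hand": 0},{"dx": -5.6,"dy": 0,"dz": 7.2,"wx": 0,"wy": 0.052,"wz": 0,"hand": 0},{"dx": -6.5,"dy": 0,"dz": 8.4,"wx": 0,"wy": 0.061,"wz": 0,"hand": 0},{"dx": -7.4,"dy": 0,"dz": 9.6,"wx": 0,"wy": 0.069,"wz": 0,"hand": 0},{"dx": -7.4,"dy": 0,"dz": 9.6,"wx": 0,"wy": 0.069,"wz": 0,"hand": 0},{"dx": -7.4,"dy": 0,"dz": 9.6,"wx": 0,"wy": 0.069,"wz": 0,"hand": 0}], "grip_force": 15}}

```text
time_s: 5.72
eef_pos: [520.7, -113.3, 214.0]
tool_rot: [-3.136, -0.178, 0.0]
ft_force: [-1.9, -3.3, 2.4]
finger_gap: 0.282
```

```bash
cat >> h.py <<'E'
def lidang(im,lo,hi,zlo=95,zhi=135):
    W=cloud(im);hsv=cv2.cvtColor(im["frame"],cv2.COLOR_RGB2HSV);o=[]
    m=(hsv[...,0]>155)&(hsv[...,1]>100)&(W[...,2]>zlo)&(W[...,2]<zhi)&(W[...,1]>lo)&(W[...,1]<hi)&(im["range_z"]>0)
    for m2,ss,c in comps(m,300):
        p=W[m2];A=np.c_[p[:,0]*np.cos(YAW)+p[:,1]*np.sin(YAW),np.ones(len(p))];o.append((np.degrees(np.arctan(-np.linalg.lstsq(A,p[:,2],rcond=None)[0][0])).round(2),len(p),c.round(0).tolist()))
    return o
E
python3 - <<'E'
from h import *; from cell import *
s=get_state();print(s["time_s"],gp(s),s["ft_force"],s["wrist_torque"],s["finger_gap"])
im=get_image("wrist");print(lidang(im,-400,20)); print(row(s,[520,-113.2,144],Rt(0)))
E
```

```text
5.725 [ 520.67515215 -113.2347011   144.97921196] [-1.86846214 -3.33991862  2.39171205] [-0.41970486  0.25253972 -0.0033101 ] 0.2820151134586155
[(np.float64(0.09), 68884, [258.0, 117.0])]
([-0.7, -0.2, 1.0], [-0.0009, 0.0002, 0.001])
```

{"name": "apply_moves", "arguments": {"commands": [{"dx": 0,"dy": 0,"dz": 0,"wx": 0,"wy": 0,"wz": 0,"hand": 0.35},{"dx": 0,"dy": 0,"dz": 0,"wx": 0,"wy": 0,"wz": 0,"hand": 0.5},{"dx": 0,"dy": 0,"dz": 0,"wx": 0,"wy": 0,"wz": 0,"hand": 0.6},{"dx": 0,"dy": 0,"dz": -10,"wx": 0,"wy": 0,"wz": 0,"hand": 0.7},{"dx": 0,"dy": 0,"dz": -25,"wx": 0,"wy": 0,"wz": 0,"hand": 0.8},{"dx": 0,"dy": 0,"dz": -45,"wx": 0,"wy": 0,"wz": 0,"hand": 0.8},{"dx": 0,"dy": 0,"dz": -60,"wx": 0,"wy": 0,"wz": 0,"hand": 0.8},{"dx": 0,"dy": -15,"dz": -65,"wx": 0,"wy": 0,"wz": 0,"hand": 0.8},{"dx": 0,"dy": -45,"dz": -65,"wx": 0,"wy": 0,"wz": 0,"hand": 0.8},{"dx": 0,"dy": -80,"dz": -65,"wx": 0,"wy": 0,"wz": 0,"hand": 0.8},{"dx": 0,"dy": -120,"dz": -65,"wx": 0,"wy": 0,"wz": 0,"hand": 0.8},{"dx": 0,"dy": -160,"dz": -65,"wx": 0,"wy": 0,"wz": 0,"hand": 0.8}], "grip_force": 15}}

```text
time_s: 7.28
eef_pos: [501.7, 47.5, 279.0]
tool_rot: [-3.135, -0.178, 0.001]
ft_force: [-0.2, -0.8, 0.8]
finger_gap: 0.801
```

```bash
python3 - <<'E'
from h import *; from cell import *
s=get_state();print(s["time_s"],gp(s),s["ft_force"],s["finger_gap"]);print(row(s,knob(HL,0)+[0,0,60],Rt(0)))
E
```

```text
7.275 [501.6835627   47.564176   209.95368013] [-0.21457192 -0.84004493  0.8488602 ] 0.8008978688382757
([0.0, -147.2, 6.1], [-0.0012, 0.0008, 0.0009])
```

{"name": "apply_moves", "arguments": {"commands": [{"dx": 0,"dy": -40,"dz": 3,"wx": 0,"wy": 0,"wz": 0,"hand": 0.8},{"dx": 0,"dy": -75,"dz": 6,"wx": 0,"wy": 0,"wz": 0,"hand": 0.8},{"dx": 0,"dy": -105,"dz": 6,"wx": 0,"wy": 0,"wz": 0,"hand": 0.8},{"dx": 0,"dy": -130,"dz": 6,"wx": 0,"wy": 0,"wz": 0,"hand": 0.8},{"dx": 0,"dy": -144,"dz": 6,"wx": 0,"wy": 0,"wz": 0,"hand": 0.8},{"dx": 0,"dy": -147,"dz": 6,"wx": 0,"wy": 0,"wz": 0,"hand": 0.8},{"dx": 0,"dy": -147,"dz": 6,"wx": 0,"wy": 0,"wz": 0,"hand": 0.8}]}}

```text
time_s: 8.15
eef_pos: [485.0, 193.2, 273.0]
tool_rot: [-3.136, -0.178, 0.002]
ft_force: [0.7, -0.6, 0.3]
finger_gap: 0.798
```

```bash
python3 - <<'E'
from h import *; from cell import *
im=get_image("wrist");cv2.imwrite("pics/w5.png",im["frame"][:,:,::-1])
for o in wknob(im)[:1]:print(o)
ax=np.array([np.cos(YAW),np.sin(YAW)]);k=knob(HL,0);print("pred x,y",k[:2]@ax,k[:2]@np.array([-ax[1],ax[0]]))
s=get_state();print(s["time_s"],gp(s),s["ft_force"],s["finger_gap"]);print(row(s,knob(HL,0)+[0,0,.7],Rt(0)))
E
```

```text
(array([255.8, 209.4]), np.int32(1229), array([488. , 195.7, 153.7]), 'top', array([485.7, 195.3, 157.2]), 'zmax', np.float64(160.1), 'ext x', np.float64(493.3), np.float64(516.0), 'y', np.float64(126.7), np.float64(152.5))
pred x,y 503.8010817452515 138.0201752590865
8.2 [484.99226385 193.04985712 204.05135185] [ 1.20275096  0.67031457 -0.65533551] 0.7949077674001276
([0.2, -0.6, 59.4], [-0.0009, 0.001, 0.0005])
```

View pics/w5.png

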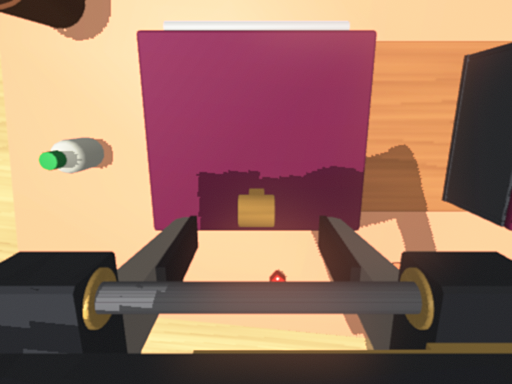

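The left knob is at (256,210), centred between the fingers, about 1 mm left of the prediction. Descending and gripping in the same way.

{"name": "apply_moves", "arguments": {"commands": [{"dx": 0,"dy": -1.6,"dz": 10,"wx": 0,"wy": 0,"wz": 0,"hand": 0.8},{"dx": 0,"dy": -1.6,"dz": 25,"wx": 0,"wy": 0,"wz": 0,"hand": 0.8},{"dx": 0,"dy": -1.6,"dz": 40,"wx": 0,"wy": 0,"wz": 0,"hand": 0.7},{"dx": 0,"dy": -1.6,"dz": 52,"wx": 0,"wy": 0,"wz": 0,"hand": 0.6},{"dx": 0,"dy": -1.6,"dz": 59,"wx": 0,"wy": 0,"wz": 0,"hand": 0.5},{"dx": 0,"dy": -1.6,"dz": 59,"wx": 0,"wy": 0,"wz": 0,"hand": 0.4},{"dx": 0,"dy": -1.6,"dz": 59,"wx": 0,"wy": 0,"wz": 0,"hand": 0.3},{"dx": 0,"dy": -1.6,"dz": 59,"wx": 0,"wy": 0,"wz": 0,"hand": 0.1},{"dx": 0,"dy": -1.6,"dz": 59,"wx": 0,"wy": 0,"wz": 0,"hand": 0},{"dx": 0,"dy": -1.6,"dz": 59,"wx": 0,"wy": 0,"wz": 0,"hand": 0},{"dx": 0,"dy": -1.6,"dz": 59,"wx": 0,"wy": 0,"wz": 0,"hand": 0}], "grip_force": 15}}

```text
time_s: 9.57
eef_pos: [485.1, 194.7, 214.4]
tool_rot: [-3.136, -0.177, 0.0]
ft_force: [0.4, -1.0, 4.3]
finger_gap: 0.281
```

```bash
python3 - <<'E'
from h import *; from cell import *
s=get_state();print(s["time_s"],gp(s),s["ft_force"],s["wrist_torque"],s["finger_gap"]);print(s["joint_efforts"].round(2))
d=np.radians([1,2,3,4])
for t in d: print(row(s,gp(s)+knob(HL,t)-knob(HL,0),Rt(t)))
E
```

```text
9.575 [485.09332703 194.73022879 145.43275141] [ 0.43861348 -1.02709806  4.3401805 ] [-0.33933928 -0.09865611  0.01414184] 0.2807305637255306
[ 1.060e+00 -4.786e+01 -2.634e+01  5.600e-01 -1.500e-01  1.000e-02]
([1.9, -0.1, -2.3], [-0.0009, -0.0172, 0.0006])
([3.9, -0.1, -4.5], [-0.0009, -0.0347, 0.0006])
([6.0, -0.1, -6.7], [-0.0009, -0.0521, 0.0006])
([8.0, -0.1, -8.8], [-0.0009, -0.0696, 0.0006])
```

{"name": "apply_moves", "arguments": {"commands": [{"dx": 1.9,"dy": 0,"dz": -2.3,"wx": 0,"wy": -0.017,"wz": 0,"hand": 0},{"dx": 3.9,"dy": 0,"dz": -4.5,"wx": 0,"wy": -0.035,"wz": 0,"hand": 0},{"dx": 6,"dy": 0,"dz": -6.7,"wx": 0,"wy": -0.052,"wz": 0,"hand": 0},{"dx": 8,"dy": 0,"dz": -8.8,"wx": 0,"wy": -0.07,"wz": 0,"hand": 0},{"dx": 8,"dy": 0,"dz": -8.8,"wx": 0,"wy": -0.07,"wz": 0,"hand": 0},{"dx": 8,"dy": 0,"dz": -8.8,"wx": 0,"wy": -0.07,"wz": 0,"hand": 0},{"dx": 8,"dy": 0,"dz": -8.8,"wx": 0,"wy": -0.07,"wz": 0,"hand": 0},{"dx": 8,"dy": 0,"dz": -8.8,"wx": 0,"wy": -0.07,"wz": 0,"hand": 0}], "grip_force": 15}}

```text
time_s: 10.58
eef_pos: [493.2, 195.6, 223.3]
tool_rot: [3.132, 0.177, -0.109]
ft_force: [2.8, -1.4, -1.8]
finger_gap: 0.281
```

```bash
python3 - <<'E'
from h import *; from cell import *
s=get_state();print(s["time_s"],gp(s),s["ft_force"],s["wrist_torque"],s["finger_gap"]);print(s["joint_efforts"].round(2))
im=get_image("wrist");print(lidang(im,20,400))
s=get_state();print(s["time_s"],gp(s),s["ft_force"],s["wrist_torque"])
for t in np.radians([3,2,1,0.]): print(row(s,np.array([485.1,194.7,144.8])+knob(HL,t)-knob(HL,0),Rt(t)))
E
```

```text
10.575 [488.3886304  195.10162926 154.4241673 ] [ 2.81596393 -1.42040492 -1.8340033 ] [-0.15977255 -0.49404193  0.05413147] 0.28085425346627735
[  1.04 -53.24 -27.55   0.65   1.07   0.  ]
[(np.float64(4.05), 68693, [258.0, 116.0])]
10.625 [488.32335744 195.08589979 154.39793406] [ 2.65798531 -0.59606959 -2.47586225] [-0.11015284 -0.48247299  0.05676894]
([-1.9, -0.0, 2.9], [-0.0009, 0.0175, 0.0007])
([-3.8, -0.0, 5.2], [-0.0009, 0.035, 0.0007])
([-5.6, -0.0, 7.6], [-0.0009, 0.0524, 0.0007])
([-7.4, -0.0, 10.0], [-0.0009, 0.0699, 0.0007])
```

The left lid reads about −2.1 N at the same 4.05°, against −5.2 N for the right. The gap is smaller than the stated 1 against 5 N, and a grip preload is present. A few more readings at 8° (well under 15°) will settle it.

```bash
python3 - <<'E'
from h import *; from cell import *
s=get_state();s0=s
for t in np.radians([5,6,7,8]): print(row(s,np.array([485.1,194.7,145.4])+knob(HL,t)-knob(HL,0),Rt(t)))
E
```

```text
([2.0, -0.0, -2.2], [-0.0008, -0.0174, 0.0007])
([3.9, -0.0, -4.4], [-0.0008, -0.0348, 0.0007])
([6.0, -0.0, -6.6], [-0.0008, -0.0523, 0.0008])
([8.1, -0.0, -8.8], [-0.0008, -0.0697, 0.0008])
```

{"name": "apply_moves", "arguments": {"commands": [{"dx": 2,"dy": 0,"dz": -2.2,"wx": 0,"wy": -0.017,"wz": 0,"hand": 0},{"dx": 3.9,"dy": 0,"dz": -4.4,"wx": 0,"wy": -0.035,"wz": 0,"hand": 0},{"dx": 6,"dy": 0,"dz": -6.6,"wx": 0,"wy": -0.052,"wz": 0,"hand": 0},{"dx": 8.1,"dy": 0,"dz": -8.8,"wx": 0,"wy": -0.07,"wz": 0,"hand": 0},{"dx": 8.1,"dy": 0,"dz": -8.8,"wx": 0,"wy": -0.07,"wz": 0,"hand": 0},{"dx": 8.1,"dy": 0,"dz": -8.8,"wx": 0,"wy": -0.07,"wz": 0,"hand": 0},{"dx": 8.1,"dy": 0,"dz": -8.8,"wx": 0,"wy": -0.07,"wz": 0,"hand": 0}], "grip_force": 8}}

```text
time_s: 11.5
eef_pos: [501.8, 196.6, 231.4]
tool_rot: [3.122, 0.177, -0.218]
ft_force: [2.4, -0.9, -3.1]
finger_gap: 0.281
```

```bash
cat >> h.py <<'E'
def feel(n=6):
    from cell import get_state,get_image
    F=[];T=[]
    for i in range(n):
        im=get_image("wrist");s=get_state();F.append(s["ft_force"]);T.append(s["wrist_torque"])
    print(s["time_s"],gp(s).round(1),"F",np.mean(F,0).round(2),"sd",np.std(F,0).round(2),"T",np.mean(T,0).round(3),s["finger_gap"].round(3))
    return im,s
E
python3 - <<'E'
from h import *
im,s=feel();print(lidang(im,20,400,90,150))
for t in np.radians([7,6,5,4,3,2,1,0.]): print(row(s,np.array([485.1,194.7,145.2])+knob(HL,t)-knob(HL,0),Rt(t)))
E
```

```text
Traceback (most recent call last):
  File "h.py", line 45, in feel
    print(s["time_s"],gp(s).round(1),"F",np.mean(F,0).round(2),"sd",np.std(F,0).round(2),"T",np.mean(T,0).round(3),s["finger_gap"].round(3))
                                                                                                                   ^^^^^^^^^^^^^^^^^^^^^
AttributeError: 'float' object has no attribute 'round'
```

```bash
sed -i 's/s\["finger_gap"\].round(3))/round(s["finger_gap"],3))/' h.py
python3 - <<'E'
from h import *
im,s=feel();print(lidang(im,20,400,90,150))
for t in np.radians([7,6,5,4,3,2,1,0.]): print(row(s,np.array([485.1,194.7,145.2])+knob(HL,t)-knob(HL,0),Rt(t)))
E
```

```text
12.1 [492.3 195.5 163.2] F [ 2.73 -0.87 -2.55] sd [0.29 0.32 0.45] T [-0.094 -0.605  0.015] 0.284
[(np.float64(8.07), 68691, [258.0, 116.0])]
([-2.0, -0.1, 2.6], [-0.0008, 0.0175, 0.0007])
([-3.9, -0.1, 4.9], [-0.0008, 0.035, 0.0007])
([-5.7, -0.1, 7.2], [-0.0008, 0.0524, 0.0007])
([-7.5, -0.1, 9.6], [-0.0008, 0.0699, 0.0007])
([-9.3, -0.1, 12.0], [-0.0009, 0.0873, 0.0007])
([-11.0, -0.1, 14.5], [-0.0009, 0.1048, 0.0007])
([-12.6, -0.1, 17.0], [-0.0009, 0.1223, 0.0007])
([-14.3, -0.1, 19.5], [-0.0009, 0.1397, 0.0007])
```

The moment about the hinge from the force at the knob is:

| Lid | Angle | Measured | Expected |
|---|---|---|---|
| Left | 8° | 2.62·0.060 − 2.55·0.123 ≈ −0.16 N·m | 0.155 N·m for 0.2 kg |
| Right | 4° | ≈ −0.61 N·m | 0.63 N·m for 0.8 kg |

The raw readings differed less because of a sideways preload. The right lid is clearly the heavy one. Next I lower the left lid gently.

{"name": "apply_moves", "arguments": {"commands": [{"dx": -2,"dy": 0,"dz": 2.6,"wx": 0,"wy": 0.017,"wz": 0,"hand": 0},{"dx": -3.9,"dy": 0,"dz": 4.9,"wx": 0,"wy": 0.035,"wz": 0,"hand": 0},{"dx": -5.7,"dy": 0,"dz": 7.2,"wx": 0,"wy": 0.052,"wz": 0,"hand": 0},{"dx": -7.5,"dy": 0,"dz": 9.6,"wx": 0,"wy": 0.07,"wz": 0,"hand": 0},{"dx": -9.3,"dy": 0,"dz": 12,"wx": 0,"wy": 0.087,"wz": 0,"hand": 0},{"dx": -11,"dy": 0,"dz": 14.5,"wx": 0,"wy": 0.105,"wz": 0,"hand": 0},{"dx": -12,"dy": 0,"dz": 15.7,"wx": 0,"wy": 0.114,"wz": 0,"hand": 0},{"dx": -12.7,"dy": 0,"dz": 17,"wx": 0,"wy": 0.122,"wz": 0,"hand": 0},{"dx": -13.5,"dy": 0,"dz": 18.3,"wx": 0,"wy": 0.131,"wz": 0,"hand": 0},{"dx": -14.3,"dy": 0,"dz": 19.5,"wx": 0,"wy": 0.14,"wz": 0,"hand": 0},{"dx": -14.3,"dy": 0,"dz": 19.8,"wx": 0,"wy": 0.14,"wz": 0,"hand": 0},{"dx": -14.3,"dy": 0,"dz": 19.8,"wx": 0,"wy": 0.14,"wz": 0,"hand": 0}], "grip_force": 8}}

```text
time_s: 13.6
eef_pos: [485.0, 194.7, 214.4]
tool_rot: [-3.136, -0.178, -0.001]
ft_force: [1.2, -1.3, 5.1]
finger_gap: 0.281
```

```bash
python3 - <<'E'
from h import *
im,s=feel(2);print(lidang(im,20,400))
E
```

```text
13.7 [485.1 194.7 145.4] F [ 0.53 -2.28  5.09] sd [0.21 0.33 0.09] T [-0.385 -0.072 -0.029] 0.28
[(np.float64(0.06), 68688, [258.0, 116.0])]
```

Left lid is shut (0.06°). Release, rise and go back to the right.

{"name": "apply_moves", "arguments": {"commands": [{"dx": 0,"dy": 0,"dz": 0,"wx": 0,"wy": 0,"wz": 0,"hand": 0.35},{"dx": 0,"dy": 0,"dz": 0,"wx": 0,"wy": 0,"wz": 0,"hand": 0.5},{"dx": 0,"dy": 0,"dz": 0,"wx": 0,"wy": 0,"wz": 0,"hand": 0.6},{"dx": 0,"dy": 0,"dz": -10,"wx": 0,"wy": 0,"wz": 0,"hand": 0.7},{"dx": 0,"dy": 0,"dz": -25,"wx": 0,"wy": 0,"wz": 0,"hand": 0.8},{"dx": 0,"dy": 0,"dz": -45,"wx": 0,"wy": 0,"wz": 0,"hand": 0.8},{"dx": 0,"dy": 0,"dz": -60,"wx": 0,"wy": 0,"wz": 0,"hand": 0.8},{"dx": 0,"dy": 15,"dz": -65,"wx": 0,"wy": 0,"wz": 0,"hand": 0.8},{"dx": 0,"dy": 45,"dz": -65,"wx": 0,"wy": 0,"wz": 0,"hand": 0.8},{"dx": 0,"dy": 80,"dz": -65,"wx": 0,"wy": 0,"wz": 0,"hand": 0.8},{"dx": 0,"dy": 120,"dz": -65,"wx": 0,"wy": 0,"wz": 0,"hand": 0.8},{"dx": 0,"dy": 160,"dz": -65,"wx": 0,"wy": 0,"wz": 0,"hand": 0.8}], "grip_force": 15}}

```text
time_s: 15.2
eef_pos: [502.7, 33.6, 279.1]
tool_rot: [-3.136, -0.178, -0.0]
ft_force: [0.7, -0.4, -0.9]
finger_gap: 0.802
```

```bash
python3 - <<'E'
from h import *; from cell import *
s=get_state();print(s["time_s"],gp(s),s["finger_gap"]);print(row(s,[520.5,-113.2,204],Rt(0)))
E
```

```text
15.2 [502.69837187  33.63128033 210.0704412 ] 0.8020713982324458
([1.1, 147.9, 6.0], [-0.0007, -0.0002, 0.0007])
```

{"name": "apply_moves", "arguments": {"commands": [{"dx": 1,"dy": 40,"dz": 3,"wx": 0,"wy": 0,"wz": 0,"hand": 0.8},{"dx": 1,"dy": 75,"dz": 6,"wx": 0,"wy": 0,"wz": 0,"hand": 0.8},{"dx": 1,"dy": 105,"dz": 6,"wx": 0,"wy": 0,"wz": 0,"hand": 0.8},{"dx": 1,"dy": 130,"dz": 6,"wx": 0,"wy": 0,"wz": 0,"hand": 0.8},{"dx": 1,"dy": 144,"dz": 6,"wx": 0,"wy": 0,"wz": 0,"hand": 0.8},{"dx": 1,"dy": 148,"dz": 6,"wx": 0,"wy": 0,"wz": 0,"hand": 0.8},{"dx": 1,"dy": 148,"dz": 6,"wx": 0,"wy": 0,"wz": 0,"hand": 0.8}]}}

```text
time_s: 16.08
eef_pos: [520.2, -113.2, 272.9]
tool_rot: [-3.136, -0.177, 0.0]
ft_force: [0.3, 0.8, -0.5]
finger_gap: 0.799
```

```bash
python3 - <<'E'
from h import *; from cell import *
s=get_state();print(s["time_s"],gp(s),s["finger_gap"]);print(row(s,[520.5,-113.2,144.7],Rt(0)))
E
```

```text
16.075 [ 520.23503234 -113.0840682   203.86633246] 0.7991224104752802
([0.2, 0.1, 59.2], [-0.001, 0.0001, 0.0006])
```

{"name": "apply_moves", "arguments": {"commands": [{"dx": 0.2,"dy": 0,"dz": 10,"wx": 0,"wy": 0,"wz": 0,"hand": 0.8},{"dx": 0.2,"dy": 0,"dz": 25,"wx": 0,"wy": 0,"wz": 0,"hand": 0.8},{"dx": 0.2,"dy": 0,"dz": 40,"wx": 0,"wy": 0,"wz": 0,"hand": 0.7},{"dx": 0.2,"dy": 0,"dz": 52,"wx": 0,"wy": 0,"wz": 0,"hand": 0.6},{"dx": 0.2,"dy": 0,"dz": 59,"wx": 0,"wy": 0,"wz": 0,"hand": 0.5},{"dx": 0.2,"dy": 0,"dz": 59,"wx": 0,"wy": 0,"wz": 0,"hand": 0.4},{"dx": 0.2,"dy": 0,"dz": 59,"wx": 0,"wy": 0,"wz": 0,"hand": 0.3},{"dx": 0.2,"dy": 0,"dz": 59,"wx": 0,"wy": 0,"wz": 0,"hand": 0.1},{"dx": 0.2,"dy": 0,"dz": 59,"wx": 0,"wy": 0,"wz": 0,"hand": 0},{"dx": 0.2,"dy": 0,"dz": 59,"wx": 0,"wy": 0,"wz": 0,"hand": 0},{"dx": 0.2,"dy": 0,"dz": 59,"wx": 0,"wy": 0,"wz": 0,"hand": 0}], "grip_force": 18}}

```text
time_s: 17.45
eef_pos: [520.7, -113.3, 214.3]
tool_rot: [-3.136, -0.178, -0.001]
ft_force: [0.8, -2.5, 4.4]
finger_gap: 0.283
```

```bash
cat >> h.py <<'E'
def arc(H,g,th0,th1,n,tilt0,tilt1,s):
    # g: grasp now at angle th0
    for f in np.arange(1,n+1)/n:
        t=np.radians(th0+f*(th1-th0));k=np.radians(tilt0+f*(tilt1-tilt0))
        print(round(np.degrees(t),1),*row(s,g+knob(H,t)-knob(H,np.radians(th0)),Rt(k)))
E
python3 - <<'E'
from h import *; from cell import *
s=get_state();print(s["time_s"],gp(s),s["ft_force"],s["finger_gap"])
arc(HR,gp(s),0,15,8,0,5,s)
E
```

```text
17.45 [ 520.78308157 -113.27035858  145.29352575] [ 0.77320055 -2.46577582  4.39931193] 0.2831858987515842
1.9 [2.3, -0.0, -4.2] [-0.0005, -0.0117, 0.0006]
3.7 [4.6, -0.0, -8.4] [-0.0004, -0.0226, 0.0006]
5.6 [7.1, -0.0, -12.5] [-0.0004, -0.0335, 0.0006]
7.5 [9.7, -0.0, -16.5] [-0.0004, -0.0444, 0.0006]
9.4 [12.4, -0.0, -20.5] [-0.0004, -0.0553, 0.0006]
11.2 [15.3, -0.0, -24.4] [-0.0004, -0.0662, 0.0006]
13.1 [18.3, -0.0, -28.2] [-0.0004, -0.0772, 0.0006]
15.0 [21.4, -0.0, -31.9] [-0.0004, -0.0881, 0.0006]
```

{"name": "apply_moves", "arguments": {"commands": [{"dx": 2.3,"dy": 0,"dz": -4.2,"wx": 0,"wy": -0.012,"wz": 0,"hand": 0},{"dx": 4.6,"dy": 0,"dz": -8.4,"wx": 0,"wy": -0.023,"wz": 0,"hand": 0},{"dx": 7.1,"dy": 0,"dz": -12.5,"wx": 0,"wy": -0.034,"wz": 0,"hand": 0},{"dx": 9.7,"dy": 0,"dz": -16.5,"wx": 0,"wy": -0.044,"wz": 0,"hand": 0},{"dx": 12.4,"dy": 0,"dz": -20.5,"wx": 0,"wy": -0.055,"wz": 0,"hand": 0},{"dx": 15.3,"dy": 0,"dz": -24.4,"wx": 0,"wy": -0.066,"wz": 0,"hand": 0},{"dx": 18.3,"dy": 0,"dz": -28.2,"wx": 0,"wy": -0.077,"wz": 0,"hand": 0},{"dx": 21.4,"dy": 0,"dz": -31.9,"wx": 0,"wy": -0.088,"wz": 0,"hand": 0},{"dx": 21.4,"dy": 0,"dz": -31.9,"wx": 0,"wy": -0.088,"wz": 0,"hand": 0},{"dx": 21.4,"dy": 0,"dz": -31.9,"wx": 0,"wy": -0.088,"wz": 0,"hand": 0}], "grip_force": 18}}

```text
time_s: 18.7
eef_pos: [541.8, -110.9, 246.2]
tool_rot: [3.129, 0.177, -0.137]
ft_force: [-1.3, -4.1, -4.2]
finger_gap: 0.282
```

```bash
python3 - <<'E'
from h import *; from cell import *
im,s=feel(2);print(lidang(im,-300,20,90,200));print("pred",knob(HR,np.radians(15)))
arc(HR,gp(s),15,37,12,5,12,s)
E
```

```text
18.8 [ 535.8 -111.5  177.5] F [-1.38 -2.81 -4.11] sd [0.34 0.63 0.18] T [-0.51   0.163  0.06 ] 0.281
[(np.float64(14.85), 56997, [258.0, 133.0]), (np.float64(-52.13), 368, [256.0, 271.0])]
pred [ 535.22511294 -111.4765436   176.21536057]
16.8 [2.8, -0.0, -3.8] [-0.0005, -0.0101, 0.0006]
18.7 [5.7, -0.0, -7.6] [-0.0005, -0.0203, 0.0006]
20.5 [8.8, -0.0, -11.2] [-0.0005, -0.0305, 0.0006]
22.3 [12.0, -0.0, -14.8] [-0.0005, -0.0407, 0.0006]
24.2 [15.2, -0.0, -18.3] [-0.0005, -0.0509, 0.0006]
26.0 [18.6, -0.0, -21.7] [-0.0005, -0.061, 0.0006]
27.8 [22.1, -0.0, -25.0] [-0.0005, -0.0712, 0.0006]
29.7 [25.7, -0.0, -28.3] [-0.0005, -0.0814, 0.0006]
31.5 [29.4, -0.0, -31.4] [-0.0005, -0.0916, 0.0006]
33.3 [33.2, -0.0, -34.4] [-0.0005, -0.1018, 0.0006]
35.2 [37.1, -0.0, -37.3] [-0.0005, -0.1119, 0.0006]
37.0 [41.1, -0.0, -40.1] [-0.0004, -0.1221, 0.0006]
```

Tracking well: the lid is at 14.85°, and the forces are small and of the heavy size. Continuing to 37°.

{"name": "apply_moves", "arguments": {"commands": [{"dx": 2.8,"dy": 0,"dz": -3.8,"wx": 0,"wy": -0.01,"wz": 0,"hand": 0},{"dx": 5.7,"dy": 0,"dz": -7.6,"wx": 0,"wy": -0.02,"wz": 0,"hand": 0},{"dx": 8.8,"dy": 0,"dz": -11.2,"wx": 0,"wy": -0.03,"wz": 0,"hand": 0},{"dx": 12,"dy": 0,"dz": -14.8,"wx": 0,"wy": -0.041,"wz": 0,"hand": 0},{"dx": 15.2,"dy": 0,"dz": -18.3,"wx": 0,"wy": -0.051,"wz": 0,"hand": 0},{"dx": 18.6,"dy": 0,"dz": -21.7,"wx": 0,"wy": -0.061,"wz": 0,"hand": 0},{"dx": 22.1,"dy": 0,"dz": -25,"wx": 0,"wy": -0.071,"wz": 0,"hand": 0},{"dx": 25.7,"dy": 0,"dz": -28.3,"wx": 0,"wy": -0.081,"wz": 0,"hand": 0},{"dx": 29.4,"dy": 0,"dz": -31.4,"wx": 0,"wy": -0.092,"wz": 0,"hand": 0},{"dx": 33.2,"dy": 0,"dz": -34.4,"wx": 0,"wy": -0.102,"wz": 0,"hand": 0},{"dx": 37.1,"dy": 0,"dz": -37.3,"wx": 0,"wy": -0.112,"wz": 0,"hand": 0},{"dx": 41.1,"dy": 0,"dz": -40.1,"wx": 0,"wy": -0.122,"wz": 0,"hand": 0}], "grip_force": 18}}

```text
time_s: 20.3
eef_pos: [586.2, -105.8, 282.7]
tool_rot: [3.108, 0.176, -0.328]
ft_force: [-1.8, -2.7, -6.2]
finger_gap: 0.282
```

```bash
python3 - <<'E'
from h import *; from cell import *
im,s=feel(2);print(lidang(im,-300,20,90,260));print("pred",knob(HR,np.radians(37)),s["joints"].round(2))
cv2.imwrite("pics/w6.png",im["frame"][:,:,::-1])
r=gp(s)-HR;print("angle from grasp",np.degrees(np.arctan2(r[2],-(r[0]*np.cos(YAW)+r[1]*np.sin(YAW))))-17.9)
arc(HR,gp(s),37,60,12,12,20,s)
E
```

```text
20.4 [ 572.2 -107.4  215.4] F [-1.89 -3.06 -4.16] sd [0.49 0.12 0.18] T [-0.55   0.343  0.036] 0.283
[(np.float64(36.85), 42436, [258.0, 156.0]), (np.float64(-41.82), 677, [257.0, 274.0])]
pred [ 571.150142   -107.41784072  213.77864443] [-0.16  0.42  1.6  -0.06  1.33  1.32]
angle from grasp 37.73877043891604
38.9 [4.0, -0.0, -3.3] [-0.0003, -0.0116, 0.0008]
40.8 [8.0, -0.0, -6.5] [-0.0003, -0.0232, 0.0008]
42.8 [12.2, -0.0, -9.5] [-0.0003, -0.0348, 0.0008]
44.7 [16.5, -0.0, -12.4] [-0.0003, -0.0465, 0.0008]
46.6 [20.9, -0.0, -15.2] [-0.0003, -0.0581, 0.0008]
48.5 [25.4, -0.0, -17.9] [-0.0003, -0.0697, 0.0008]
50.4 [29.9, -0.0, -20.5] [-0.0003, -0.0814, 0.0008]
52.3 [34.6, -0.0, -22.9] [-0.0003, -0.093, 0.0008]
54.2 [39.3, -0.0, -25.1] [-0.0003, -0.1046, 0.0008]
56.2 [44.1, 0.0, -27.2] [-0.0003, -0.1163, 0.0008]
58.1 [49.0, 0.0, -29.2] [-0.0003, -0.1279, 0.0008]
60.0 [53.9, 0.0, -31.0] [-0.0003, -0.1396, 0.0008]
```

View pics/w6.png

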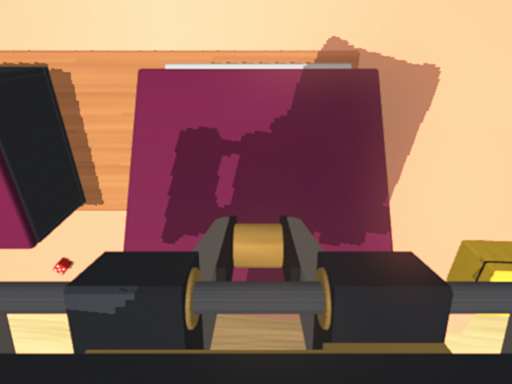

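The lid is at 36.9° and the knob is still centred in the pads at (258,245). On to 60°.

{"name": "apply_moves", "arguments": {"commands": [{"dx": 4,"dy": 0,"dz": -3.3,"wx": 0,"wy": -0.012,"wz": 0,"hand": 0},{"dx": 8,"dy": 0,"dz": -6.5,"wx": 0,"wy": -0.023,"wz": 0,"hand": 0},{"dx": 12.2,"dy": 0,"dz": -9.5,"wx": 0,"wy": -0.035,"wz": 0,"hand": 0},{"dx": 16.5,"dy": 0,"dz": -12.4,"wx": 0,"wy": -0.046,"wz": 0,"hand": 0},{"dx": 20.9,"dy": 0,"dz": -15.2,"wx": 0,"wy": -0.058,"wz": 0,"hand": 0},{"dx": 25.4,"dy": 0,"dz": -17.9,"wx": 0,"wy": -0.07,"wz": 0,"hand": 0},{"dx": 29.9,"dy": 0,"dz": -20.5,"wx": 0,"wy": -0.081,"wz": 0,"hand": 0},{"dx": 34.6,"dy": 0,"dz": -22.9,"wx": 0,"wy": -0.093,"wz": 0,"hand": 0},{"dx": 39.3,"dy": 0,"dz": -25.1,"wx": 0,"wy": -0.105,"wz": 0,"hand": 0},{"dx": 44.1,"dy": 0,"dz": -27.2,"wx": 0,"wy": -0.116,"wz": 0,"hand": 0},{"dx": 49,"dy": 0,"dz": -29.2,"wx": 0,"wy": -0.128,"wz": 0,"hand": 0},{"dx": 53.9,"dy": 0,"dz": -31,"wx": 0,"wy": -0.14,"wz": 0,"hand": 0}], "grip_force": 18}}

```text
time_s: 21.9
eef_pos: [645.6, -99.1, 302.1]
tool_rot: [3.07, 0.174, -0.543]
ft_force: [-1.6, -3.3, -3.8]
finger_gap: 0.277
```

```bash
python3 - <<'E'
from h import *; from cell import *
im,s=feel(4);print(lidang(im,-300,20,90,290));print("pred",knob(HR,np.radians(60)),s["joints"].round(2))
cv2.imwrite("pics/w7.png",im["frame"][:,:,::-1])
r=gp(s)-HR;print("angle from grasp",np.degrees(np.arctan2(r[2],-(r[0]*np.cos(YAW)+r[1]*np.sin(YAW))))-17.9)
im=get_image("scene");cv2.imwrite("pics/s7.png",im["frame"][:,:,::-1]);print(lidang(im,-300,20,90,290),lidang(im,60,320))
im2=get_image("top");cv2.imwrite("pics/t7.png",im2["frame"][:,:,::-1])
for n,I in (("scene",im),("top",im2)):
    W=cloud(I);print(n)
    o=(W[...,2]>8)&(W[...,0]>250)&(W[...,0]<850)&(abs(W[...,1])<520)&(I["range_z"]>0)
    for m,q,c in comps(o,8):
        p=W[m];print("obj",c.round(0),q[4],p.min(0).round(0),p.max(0).round(0))
print(get_state()["qd"].round(4))
E
```

```text
22.1 [ 622.  -101.7  237.3] F [-2.57 -2.58 -1.7 ] sd [0.5  0.45 0.6 ] T [-0.448  0.257  0.177] 0.282
[(np.float64(59.5), 31238, [258.0, 175.0]), (np.float64(-32.73), 516, [258.0, 275.0])]
pred [ 620.75403079 -101.81374096  235.58330249] [-0.12  0.55  1.36 -0.08  1.57  1.35]
angle from grasp 60.66668008057396
[(np.float64(59.24), 1903, [228.0, 169.0])] [(np.float64(0.2), 2995, [318.0, 228.0])]
scene
obj [245. 137.] 22523 [ 372. -490.    8.] [791. 315. 681.]
obj [396.  15.] 1297 [250.  53. 544.] [326. 165. 674.]
obj [272. 141.] 29 [ 329. -207.    8.] [ 354. -188.   20.]
obj [163. 146.] 66 [ 622. -427.    8.] [ 660. -398.   62.]
obj [307. 176.] 81 [359. -23.   8.] [387.  18.  63.]
obj [346. 202.] 32 [341. 143.   8.] [361. 162.  24.]
obj [213. 250.] 1011 [746.  -1.   8.] [829.  96. 121.]
obj [379. 276.] 235 [477. 376.   9.] [508. 411.  80.]
obj [349. 316.] 856 [588. 365.   8.] [686. 461.  90.]
top
obj [256. 210.] 24284 [ 250. -253.    8.] [849. 312. 845.]
obj [242. 126.] 452 [746.  13.  11.] [827.  95. 124.]
obj [142. 161.] 321 [612. 387.   8.] [685. 460.  93.]
obj [362. 168.] 48 [ 633. -437.    9.] [ 666. -395.   65.]
obj [150. 206.] 97 [471. 376.   8.] [509. 408.  81.]
obj [377. 226.] 622 [ 383. -508.    8.] [ 466. -408.   80.]
[-0.0002 -0.0024  0.0008  0.0024 -0.003   0.001 ]
```

View pics/s7.png

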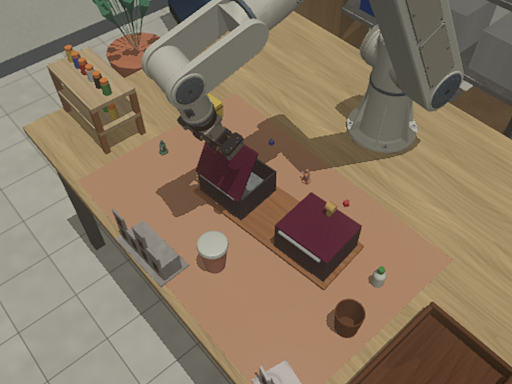

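View pics/t7.png

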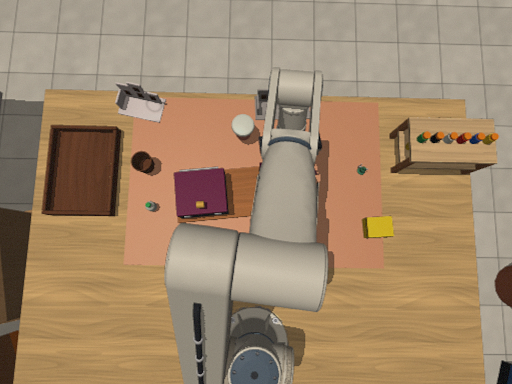

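The scene view shows the right lid open at (228,169), held by the gripper, and the left lid shut at (318,228). The bystanders are where they were. A last steadiness check, then I hand in.

```bash
python3 - <<'E'
from h import *; from cell import *
a0=None
for i in range(3):
    im,s=feel(6);print(lidang(im,-300,20,90,290)[0])
im=get_image("scene");print(lidang(im,-300,20,90,290),lidang(im,60,320))
print(hand_in())
E
```

```text
22.5 [ 621.8 -101.8  237.2] F [-1.22 -2.6  -3.22] sd [0.63 0.45 0.41] T [-0.389 -0.105  0.149] 0.28
(np.float64(59.37), 31267, [258.0, 175.0])
22.8 [ 621.7 -101.8  237.2] F [-1.25 -2.28 -2.73] sd [0.56 0.45 0.77] T [-0.371 -0.129  0.117] 0.282
(np.float64(59.36), 31259, [258.0, 175.0])
23.1 [ 621.7 -101.8  237.2] F [-1.4  -2.56 -2.59] sd [0.21 0.66 0.42] T [-0.35  -0.111  0.117] 0.283
(np.float64(59.35), 31246, [258.0, 175.0])
[(np.float64(59.08), 1914, [228.0, 169.0])] [(np.float64(0.22), 2995, [318.0, 228.0])]
the job is handed in; nothing more can be done
None
```

The right lid is the heavy one. It is open at about 59.3° and held by the knob with an 18 N grip, and the job was handed in at about 23 s.

- **Feeling the lids:** I raised the right lid 4° and the left lid 8°, then lowered each gently until shut before letting go. The moment about the hinge was about 0.61 N·m on the right and 0.16 N·m on the left, which fits 0.8 kg and 0.2 kg. The raw vertical forces were closer together (about −5.2 N against −2.1 to −2.6 N) because the pinch added a sideways load.
- **Last checks:** The open lid measured 59.35° in the wrist view and 59.1° in the scene view, and it stayed steady for over a second. The left lid measured 0.2°, which is shut within measuring error.
- **Other things on the table:** Every loose object showed up where it started, to within a few mm. The exception is the yellow box, which the arm merged with in the last scene view; the top view shows it unmoved. The two dice and the champion were hidden by the arm in the last top view, so for those I rely on the scene view.
- **One refused call:** The first move call was rejected because its rows left out some keys. The arm did not move.

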